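Fetch the sample jar from the crowded bottle rack and weigh it

TASK

The small sample jar has to be weighed, but the three tall containers in the steel rack hem it in. First stand all three of them in the white side tray, then fetch the jar and stand it in the middle of the balance pan, then put each of the three back upright where it stood in the rack at the start. Set everything down gently without dropping it, leave the jar on the balance, and do not disturb the little vial in the rack or the steel dish in the tray.

Things in the scene. Friction and masses are not known exactly. Their poses are not given: they have to be found in the camera images.
- amber_bottle: Loose round amber glass bottle with a black screw cap, about 0.30 kg, standing upright in the rack. Body 58 mm diameter and straight up to 100 mm, then a shoulder; cap 34 mm diameter; 130 mm tall in all. Origin: centre of its underside, z up. One of the three tall containers; which of the three places it has changes.
- square_bottle: Loose square white plastic bottle with a grey round cap, about 0.25 kg, standing upright in the rack. Body 54 x 54 mm, straight up to 98 mm, sides along its own x and y; cap 30 mm diameter; 122 mm tall in all. Origin: centre of its underside, z up. One of the three tall containers.
- canister: Loose bare aluminium cylinder with a steel lid and a small black knob on top, about 0.28 kg, standing upright in the rack. Body 50 mm diameter (lid edge 52 mm), straight up to 106 mm; 118 mm tall with the knob. Origin: centre of its underside, z up. One of the three tall containers.
- jar: Loose squat sample jar, white ceramic with a flat dark steel lid, about 0.15 kg: 54 mm diameter up to 36 mm, lid 56 mm diameter from 36 to 50 mm, which is its full height. It stands at the far side of the rack between the three tall containers (two beside it with gaps of about 8 mm, one in front of it). Origin: centre of its underside, z up.
- rack: Fixed shallow steel tray, 210 mm (its x) by 230 mm (its y), rim 18 mm high, floor 4 mm thick (things in it stand 4 mm above the bench); a wire rail 45 mm high along its far edge. Origin: centre of its underside, +x away from the robot (yaw varies). In its frame the tall containers stand at about (-30, 0), (30, 62) and (30, -62) mm, the jar at (45, 0).
- tray: Fixed shallow white plastic side tray, left or right of the rack, outside 300 mm (its x) by 200 mm (its y), rim 18 mm high and 4 mm thick, floor 4 mm thick (things in it stand 4 mm above the bench). Origin: centre of its underside on the bench. Empty but for the steel dish.
- pan (a point): Centre of the top face of the balance's round steel pan (120 mm diameter, flat, 73 mm above the bench, does not give way). The balance is a fixed white box, 240 x 190 mm, 61 mm high with a grey display panel reaching 68 mm at its near end, on the other side of the rack from the tray.
- vial: Loose little glass vial with a white cap, 23 mm diameter, 46 mm high, standing in the rack in one of the two corners nearest the robot (a small black rubber stopper is in the other). Must stay where it is. Origin: centre of its underside.
- dish: Loose low round steel dish, 50 mm diameter, 30 mm high, standing somewhere in the side tray. Must stay where it is. Origin: centre of its underside.
Mind the look-alikes: they are no part of the job. Leave any red or yellow look-alike of the square_bottle alone.

How it is judged:
By the outcome, as a careful person would: the job done as asked, in the order asked, and still so for the second after the job is handed in, with the robot touching nothing.
It also fails if it takes over 144 s, if anything falls off the work surface, if the arm or the gripper's body presses on something with over 40 N, if the wrist force passes 120 N, or if a joint passes its speed limit or range.

ROBOT

A 6-joint arm with a two-finger parallel gripper is mounted at the origin on the work surface. World frame = base frame: x ahead of the robot, y to its left, z up, the work surface at z = 0. Lengths are in m, angles in rad, forces in N, time in s.
With the tool pointing down it reaches from about 0.425 to 1.125 m from the base axis. Payload 14.9 kg.
Tool frame: the origin (TCP) lies at the very end of the fingers, on their centre line; the grasp point (between the pads) lies 19 mm behind it; z points along the fingers, x is the direction in which the jaws open and shut, and the axes are right-handed (so a half turn about z gives the same grasp; the last joint's range is limited). The gripper opens to 91 mm and grips with 3 to 60 N. Pads are 32 mm wide; open, the fingers measure 118 mm over their backs; the gripper's body (76 mm by 178 mm) begins 60 mm behind the grasp point.
Start: joints at [-1.323, 0.379, 1.734, -0, 1.028, -0.033], TCP at [0.194, -0.673, 0.214] pointing down, gripper open.
Joint ranges: [-2.77, 2.77], [-0.74, 2.19], [0, 2.66], [-1.06, 4.2], [0.31, 2.87], [-3.08, 3.08]. Speed limits (rad/s): [1.89, 1.89, 2.39, 3.14, 3.14, 3.14].

INTERFACE

Orientations are given as a unit quaternion [x, y, z, w].
In Python, from bench import ctrl, camera, camera_model, order gives the robot as it stands. The module is installed in compiled form; this text tells all that it offers.
- The arm moves only by the shell command python3 -m inch 'ROWS' [OPENING] [FORCE]. ROWS is JSON, a list of rows, each a list of 2 entries, a list of its own where there are three numbers: the shift along the tool's x, y, z in m, then the turn, a rotation vector about the tool's x, y, z in degrees. In form: [[[dx, dy, dz], [ax, ay, az]], ...]. A call has 1 to 20 rows; each row shifts and turns the commanded pose from where the row before left it, along the tool's axes as they then stand; what a row does not reach is not made up. A row lasts 1/8 s, in which the tool goes at most 62.5 mm and 10.7 degrees, less where a joint would pass 70% of its speed; a pose out of reach is approached as far as the arm can. A call is refused whole if a number of a shift passes 0.0625 or a number of a turn 10.7, either way. A call with a gripper value outside its range is refused whole. OPENING is the opening, from 0 (shut) to 1 (fully open), set as the call begins (- or left out, the last holds). The fingers move at their own pace and stop on an object; FORCE is the grip in N (left out, the last holds). Time passes only in rows, so rows that do not move let the fingers close. It gives the time, the measured TCP pose, the force and the opening at its end, in the units of the state.
- ctrl.observe(): the state, without advancing time (a new reading comes with each control period).
- camera(name): name is "scene" or "top" or "wrist"; returns (picture, depth): 420x560x3 uint8, red, green, blue; 420x560 float32, m along the optical axis (not along the pixel's ray), 0 where there is no reading.
- camera_model(name): a dict with "vertical_fov" (degrees; the focal length in pixels is half the picture's height over the tangent of half this angle, whatever the lens; pixels are square), "cx", "cy" (the principal point, pixels), "origin" and "orientation" of the camera in the world; the wrist camera has in their place "mount" (4x4, takes a point from camera to tool coordinates, whose origin is the TCP and whose axes are the tool frame's). Camera axes: x right, y down, z forward; pixel columns grow to the right and rows downward; lengths in m; the calibration is good to about 2 mm. A picture is of the moment at which its call begins: read the wrist's pose just before it. camera_model takes no time and is no camera call.
- order.sign_off(): hands the job in, once; it reports no verdict.
The state is a dict: "clock": time; "qpos": joint angles; "dq": joint speeds; "joint_torque": joint torques, N m; "tool_pos": TCP position; "tool_rot": TCP orientation; "force": force on the tool from outside, world axes, zero at the start; "moment": the same for the moment, N m; "opening": finger opening in m.
Only numpy, scipy, OpenCV 4.12 (cv2) and the standard library are available. Lean on these libraries where they do the work, as an engineer would, in place of code of your own. Each camera call takes 0.05 s, during which the arm holds its last target. There are 200 camera calls.

## Working session

There is one attempt and no reset: what is moved stays moved. The work goes in short steps, Python scripts to look and compute and a shell command to move; the robot and the scene stay as the last step left them, time stands still between calls to the robot, and variables do not carry over. Pictures are saved under pics/ and viewed, about 12 in all and at most 16, crops included, and the job is handed in when it is done.

```bash
mkdir -p pics
cat > h.py <<'E'
import numpy as np, cv2
from scipy.spatial.transform import Rotation as R
from bench import ctrl, camera, camera_model, order
def cam(name):
    s=ctrl.observe(); m=camera_model(name); rgb,d=camera(name)
    if 'mount' in m:
        T=np.eye(4);T[:3,:3]=R.from_quat(s['tool_rot']).as_matrix();T[:3,3]=s['tool_pos'];T=T@np.array(m['mount'])
    else:
        T=np.eye(4);o=np.array(m['orientation']);T[:3,:3]=R.from_quat(o).as_matrix() if o.size==4 else o;T[:3,3]=m['origin']
    f=rgb.shape[0]/2/np.tan(np.radians(m['vertical_fov'])/2)
    return rgb,d,T,f,m['cx'],m['cy']
def ray(c,u,v,z):
    _,_,T,f,cx,cy=c
    r=T[:3,:3]@np.array([(u-cx)/f,(v-cy)/f,1]);o=T[:3,3]
    return o+r*(z-o[2])/r[2]
def cloud(c):
    rgb,d,T,f,cx,cy=c
    v,u=np.indices(d.shape)
    P=np.stack([(u-cx)/f*d,(v-cy)/f*d,d],-1)
    P=P@T[:3,:3].T+T[:3,3];P[d==0]=np.nan
    return P
def save(c,n): cv2.imwrite('pics/'+n,c[0][:,:,::-1])
E
python3 - <<'E'
from h import *
print(ctrl.observe())
for n in('top','scene'):
    print(camera_model(n));c=cam(n);save(c,n+'0.png')
print(camera_model('wrist'))
E
```

```text
{'clock': 0.0, 'qpos': array([-1.32330999e+00,  3.79412878e-01,  1.73474893e+00,  8.31966007e-06,
        1.02848271e+00, -3.32686826e-02]), 'dq': array([ 4.47616517e-04, -4.61927742e-04,  1.82540457e-05,  2.21484885e-04,
       -1.12827706e-03, -6.65308840e-04]), 'joint_torque': array([ 2.11837192e-03, -7.63723326e+01, -4.34374523e+01,  6.50899205e-02,
        4.23720258e-02, -8.86297585e-05]), 'tool_pos': array([ 0.19388256, -0.67222461,  0.21330101]), 'tool_rot': array([ 7.99085946e-01, -6.01216578e-01, -4.07281694e-04, -3.32776624e-04]), 'force': array([ 1.17033873, -0.92303477, -0.10245905]), 'moment': array([ 9.82919036e-03, -2.84304734e-02, -6.99761941e-05]), 'opening': 0.09125837388015462}
{'vertical_fov': 55.66391561711772, 'cx': 273.751220790761, 'cy': 210.66397480907727, 'origin': array([ 0.42979948, -0.02271292,  0.90976034]), 'orientation': array([-0.69599759,  0.71379115, -0.03825974,  0.06801278])}
{'vertical_fov': 50.848160106565125, 'cx': 273.14774818565166, 'cy': 208.67649015065703, 'origin': array([0.88226974, 0.5458672 , 0.78046351]), 'orientation': array([ 0.25841694,  0.89621039, -0.34761159, -0.09588427])}
{'vertical_fov': 69.9845061854337, 'cx': 282.9324614854619, 'cy': 210.01623169559286, 'mount': array([[ 9.99998226e-01, -1.51685855e-03, -1.11686555e-03,
         5.16154612e-04],
       [ 1.77442750e-03,  9.57546896e-01,  2.88272082e-01,
        -8.29118520e-02],
       [ 6.32183169e-04, -2.88273552e-01,  9.57547889e-01,
        -1.71172602e-01],
       [ 0.00000000e+00,  0.00000000e+00,  0.00000000e+00,
         1.00000000e+00]])}
```

View pics/top0.png

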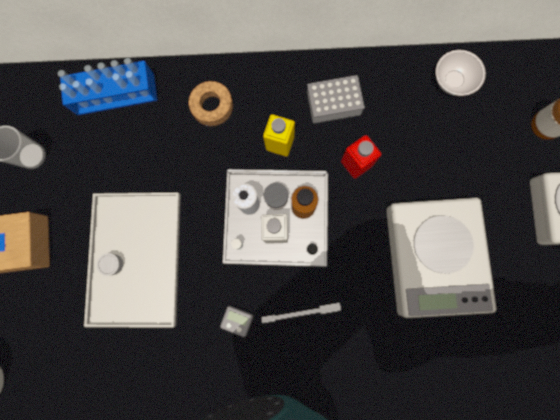

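View pics/scene0.png

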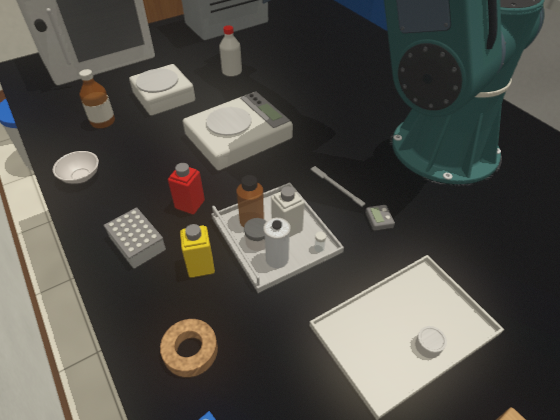

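Top view: the tall containers are the canister (246,197), square bottle (274,227) and amber bottle (305,200). The jar is at (276,195), vial (238,243), stopper (313,248), dish (109,264) and pan (443,244).

Possible mix-ups:
- **Square bottle:** yellow (280,133) and red (362,155). I choose the white one in the rack at (274,227).
- **Amber bottle:** another one at (547,120). I choose the one in the rack at (305,200).
- **Pan:** a second balance at the right edge (550,205). I choose the one beside the rack.
- **Canister:** a grey cup at (20,145). I choose the one in the rack.

Run:
```python
from h import *
T=cam('top');S=cam('scene');P=cloud(T);Q=cloud(S)
pts=np.vstack([P.reshape(-1,3),Q.reshape(-1,3)])
def box(P,u0,u1,v0,v1,z0,z1):
    p=P[v0:v1,u0:u1].reshape(-1,3);return p[(p[:,2]>z0)&(p[:,2]<z1)]
def circ(p):
    (c,r)=cv2.minEnclosingCircle(p[:,:2].astype(np.float32));return np.round(c,4),round(r,4),len(p),p[:,2].max().round(4)
for n,b in dict(canister=(232,262,180,215,.106,.114),jar=(262,290,180,210,.05,.058),amber_cap=(290,322,183,218,.128,.14),square_cap=(258,290,212,244,.12,.13),square_top=(258,290,212,244,.095,.108),vial=(228,248,234,254,.046,.055),dish=(95,125,248,280,.028,.04),pan=(405,482,205,280,.0705,.078)).items():
    p=box(P,*b)
    if len(p)<4: print(n,len(p));continue
    print(n,circ(p),p[:,:2].mean(0).round(4),np.median(p[:,2]).round(4))
p=box(P,255,295,210,248,.095,.108);print('sq rect',cv2.minAreaRect(p[:,:2].astype(np.float32)))
for n,b in dict(rack=(215,335,160,272),tray=(78,188,185,335),bal=(380,500,190,325)).items():
    z=(.012,.03) if n!='bal' else (.05,.07)
    p=box(P,*b,*z);print(n,cv2.minAreaRect(p[:,:2].astype(np.float32)),len(p))
g=cv2.cvtColor(T[0],cv2.COLOR_RGB2BGR)
cv2.imwrite('pics/c1.png',cv2.resize(g[160:275,215:340],None,fx=5,fy=5,interpolation=cv2.INTER_CUBIC))
print('tray cols',[ray(T,u,v,.018).round(3) for u,v in((92,193),(179,194),(175,327),(85,327))])
print('rack',[ray(T,u,v,.018).round(3) for u,v in((227,170),(327,171),(328,265),(223,264))])
```

```text
canister (array([0.5854, 0.0714]), 0.0265, 411, np.float64(0.1133)) [0.5845 0.0711] 0.1096
jar (array([0.5963, 0.008 ]), 0.028, 485, np.float64(0.0578)) [0.5958 0.008 ] 0.0538
amber_cap (array([ 0.5758, -0.052 ]), 0.0171, 223, np.float64(0.1376)) [ 0.5752 -0.0526] 0.1339
square_cap (array([0.5202, 0.0112]), 0.0149, 173, np.float64(0.129)) [0.5199 0.0109] 0.1259
square_top (array([0.5197, 0.0115]), 0.0358, 296, np.float64(0.108)) [0.5179 0.0108] 0.1019
vial (array([0.4911, 0.097 ]), 0.0114, 86, np.float64(0.0536)) [0.4913 0.0969] 0.0491
dish (array([0.4536, 0.3869]), 0.0258, 404, np.float64(0.0374)) [0.454  0.3868] 0.0324
pan (array([ 0.4779, -0.3373]), 0.0606, 2594, np.float64(0.0774)) [ 0.4775 -0.3369] 0.0732
sq rect ((0.5200507640838623, 0.010686999186873436), (0.05321739241480827, 0.05394701659679413), 89.54093933105469)
rack ((0.550468385219574, 0.010746322572231293), (0.23021875321865082, 0.21004250645637512), 87.31613159179688) 901
tray ((0.46676796674728394, 0.33884239196777344), (0.20369268953800201, 0.3004903197288513), 88.71613311767578) 1195
bal ((0.45309191942214966, -0.3376401960849762), (0.24024541676044464, 0.18972234427928925), 2.276762008666992) 7874
tray cols [array([0.619, 0.437, 0.018]), array([0.611, 0.231, 0.018]), array([0.313, 0.236, 0.018]), array([0.317, 0.438, 0.018])]
rack [array([0.664, 0.12 , 0.018]), array([ 0.654, -0.111,  0.018]), array([ 0.441, -0.104,  0.018]), array([0.448, 0.13 , 0.018])]
```

View pics/c1.png

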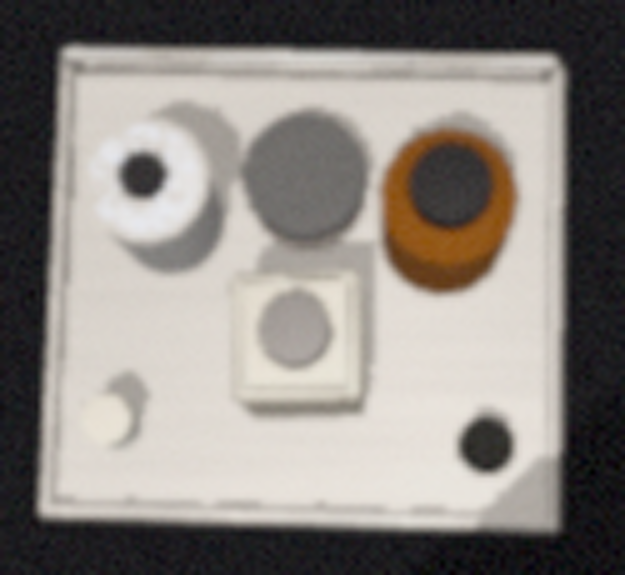

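```bash
python3 -m inch '[[[0,0,0],[0,0,8.3]],[[0,0,0],[0,0,8.3]],[[-0.0488,-0.0233,-0.0026],[0,0,0]],[[-0.0488,-0.0233,-0.0026],[0,0,0]],[[-0.0488,-0.0233,-0.0026],[0,0,0]],[[-0.0488,-0.0233,-0.0026],[0,0,0]],[[-0.0488,-0.0233,-0.0026],[0,0,0]],[[-0.0488,-0.0233,-0.0026],[0,0,0]],[[-0.0488,-0.0233,-0.0026],[0,0,0]],[[-0.0488,-0.0233,-0.0026],[0,0,0]],[[-0.0488,-0.0233,-0.0026],[0,0,0]],[[-0.0488,-0.0233,-0.0026],[0,0,0]],[[-0.0488,-0.0233,-0.0026],[0,0,0]],[[-0.0488,-0.0233,-0.0026],[0,0,0]],[[-0.0488,-0.0233,-0.0026],[0,0,0]],[[-0.0488,-0.0233,-0.0026],[0,0,0]],[[0,0,0],[0,0,0]],[[0,0,0],[0,0,0]]]' 0.85 20
python3 - <<'E'
from h import *
s=ctrl.observe();print(s['qpos'])
c=cam('wrist');save(c,'w1.png')
# top face of the square: pts by depth
P=cloud(c);z=P[...,2]
for n,z0,z1,xy,r in(('sq',.095,.108,(.52,.011),.045),('sqcap',.12,.13,(.52,.011),.03),('can',.106,.114,(.585,.071),.035),('amb',.128,.14,(.5755,-.052),.03),('jar',.05,.058,(.596,.008),.035),('vial',.046,.055,(.491,.097),.02)):
    m=(z>z0)&(z<z1)&(np.hypot(P[...,0]-xy[0],P[...,1]-xy[1])<r)
    p=P[m][:,:2].astype(np.float32)
    if len(p)>5: print(n,cv2.minEnclosingCircle(p),cv2.minAreaRect(p),len(p))
E
```

```text
clock: 2.45
tool_pos: [0.5259, 0.0076, 0.2501]
tool_rot: [-0.704, 0.71, 0.0, -0.0]
force: [-0.6, -0.2, -0.2]
opening: 0.0775
[-2.98567983e-02  5.65868544e-02  2.06063332e+00 -1.56907704e-04
  1.02494197e+00  1.54925742e+00]
sq ((0.5205041766166687, 0.012055499479174614), 0.03593473508954048) ((0.5206629633903503, 0.012190539389848709), (0.05334129557013512, 0.05371858552098274), 0.666729211807251) 707
sqcap ((0.520384669303894, 0.012321150861680508), 0.015158374793827534) ((0.5201674699783325, 0.012301061302423477), (0.02787555195391178, 0.029199985787272453), 89.24803161621094) 640
can ((0.5850346684455872, 0.07241685688495636), 0.026346994563937187) ((0.5852519869804382, 0.07228675484657288), (0.05184042453765869, 0.05191126838326454), 24.6247501373291) 1783
amb ((0.5757092833518982, -0.05219840630888939), 0.01697135902941227) ((0.5761430263519287, -0.05205456167459488), (0.03244300186634064, 0.033252667635679245), 45.827762603759766) 995
jar ((0.5955978035926819, 0.004860122688114643), 0.03193613514304161) ((0.5962231755256653, 0.009134568274021149), (0.05511517822742462, 0.05492553487420082), 25.623910903930664) 1769
vial ((0.4916073977947235, 0.09790864586830139), 0.011618329212069511) ((0.4918837249279022, 0.09785079210996628), (0.02192017249763012, 0.021837249398231506), 40.7628173828125) 242
```

View pics/w1.png

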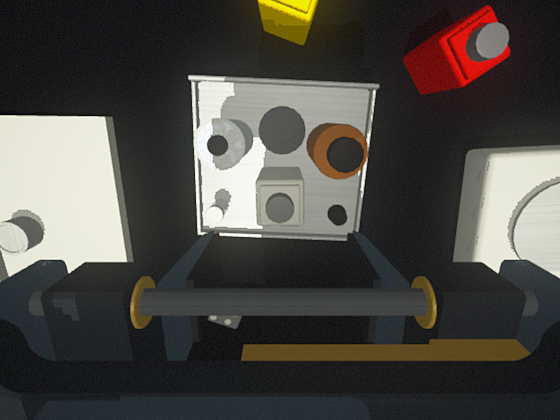

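The wrist view confirms canister (225,143), jar (282,130), white square bottle (279,205) and amber (340,150). The red and yellow bottles stand outside the rack. Positions agree with the top view to about 1 mm, so I start with the square bottle.

```bash
python3 -m inch '[[[-0.0041,0.0056,0.02],[0,0,0]],[[0,0,0.036],[0,0,0]],[[0,0,0.036],[0,0,0]],[[0,0,0.036],[0,0,0]],[[0,0,0.03],[0,0,0]],[[0,0,0.018],[0,0,0]],[[0,0,0.008],[0,0,0]],[[0,0,0],[0,0,0]]]'
python3 -m inch '[[[0,0,0],[0,0,0]],[[0,0,0],[0,0,0]],[[0,0,0],[0,0,0]],[[0,0,0],[0,0,0]],[[0,0,0],[0,0,0]],[[0,0,0],[0,0,0]]]' 0.2 25
```

```text
clock: 3.5
tool_pos: [0.5208, 0.0115, 0.0665]
tool_rot: [-0.704, 0.71, -0.0, 0.0]
force: [0.6, -0.5, 0.3]
opening: 0.0775
clock: 4.25
tool_pos: [0.5211, 0.0118, 0.0668]
tool_rot: [-0.704, 0.71, -0.0, 0.0]
force: [-1.8, -0.6, 7.1]
opening: 0.054
```

```bash
python3 -m inch '[[[0,0,-0.005],[0,0,0]],[[0,0,-0.015],[0,0,0]],[[0,0,-0.03],[0,0,0]],[[0,0,-0.04],[0,0,0]],[[0,0,-0.035],[0,0,0]],[[-0.01,0.005,-0.02],[0,0,0]],[[-0.028,0.013,-0.005],[0,0,0]],[[-0.04,0.019,0],[0,0,0]],[[-0.045,0.021,0],[0,0,0]],[[-0.045,0.021,0],[0,0,0]],[[-0.045,0.021,0],[0,0,0]],[[-0.045,0.022,0],[0,0,0]],[[-0.035,0.017,0],[0,0,0]],[[-0.02,0.01,0],[0,0,0]],[[-0.005,0.002,0.01],[0,0,0]],[[0,0,0.03],[0,0,0]],[[0,0,0.04],[0,0,0]],[[0,0,0.04],[0,0,0]],[[0,0,0.015],[0,0,0]],[[0,0,0],[0,0,0]]]'
```

```text
clock: 6.75
tool_pos: [0.3725, 0.3306, 0.081]
tool_rot: [-0.704, 0.71, 0.0, -0.001]
force: [-0.2, 0.8, -2.0]
opening: 0.0535
```

```bash
python3 -m inch '[[[0,0,0.007],[0,0,0]],[[0,0,0.004],[0,0,0]],[[0,0,0.002],[0,0,0]],[[0,0,0.0015],[0,0,0]],[[0,0,0],[0,0,0]],[[0,0,0],[0,0,0]]]'
```

```text
clock: 7.5
tool_pos: [0.3725, 0.3312, 0.0669]
tool_rot: [-0.704, 0.71, 0.0, 0.0]
force: [0.4, 0.2, -1.3]
opening: 0.0537
```

```bash
python3 -m inch '[[[0,0,0.0008],[0,0,0]],[[0,0,0],[0,0,0]],[[0,0,0],[0,0,0]]]'
python3 -m inch '[[[0,0,0],[0,0,0]],[[0,0,0],[0,0,0]],[[0,0,0],[0,0,0]],[[0,0,-0.02],[0,0,0]],[[0,0,-0.04],[0,0,0]],[[0,0,-0.04],[0,0,0]],[[0,0,-0.03],[0,0,0]]]' 0.85
```

```text
clock: 7.88
tool_pos: [0.3726, 0.3311, 0.0667]
tool_rot: [-0.704, 0.71, -0.0, -0.0]
force: [-5.1, -5.4, 15.2]
opening: 0.0538
clock: 8.75
tool_pos: [0.3727, 0.3313, 0.1977]
tool_rot: [-0.704, 0.71, -0.0, 0.001]
force: [0.4, -0.1, -0.5]
opening: 0.0773
```

```bash
python3 -m inch '[[[0.02,-0.016,0],[0,0,0]],[[0.035,-0.029,0],[0,0,0]],[[0.045,-0.037,0],[0,0,0]],[[0.045,-0.037,0],[0,0,0]],[[0.045,-0.037,0],[0,0,0]],[[0.04,-0.033,0],[0,0,0]],[[0.02,-0.016,0],[0,0,0]],[[0.0093,-0.0073,0],[0,0,0]],[[0,0,0.01],[0,0,0]],[[0,0,0.02],[0,0,0]],[[0,0,0],[0,0,0]]]'
```

```text
clock: 10.12
tool_pos: [0.5807, 0.0706, 0.1637]
tool_rot: [-0.704, 0.71, 0.001, -0.001]
force: [-0.5, -0.3, -0.5]
opening: 0.0773
```

```bash
python3 -m inch '[[[-0.0014,-0.0043,0.01],[0,0,0]],[[0,0,0.025],[0,0,0]],[[0,0,0.03],[0,0,0]],[[0,0,0.02],[0,0,0]],[[0,0,0.01],[0,0,0]],[[0,0,0.0025],[0,0,0]],[[0,0,0],[0,0,0]]]'
python3 -m inch '[[[0,0,0],[0,0,0]],[[0,0,0],[0,0,0]],[[0,0,0],[0,0,0]],[[0,0,0],[0,0,0]],[[0,0,0],[0,0,0]],[[0,0,0],[0,0,0]]]' 0.2 25
```

```text
clock: 11.0
tool_pos: [0.5873, 0.0714, 0.0691]
tool_rot: [-0.704, 0.71, -0.0, 0.0]
force: [-0.0, 0.7, 0.0]
opening: 0.0774
clock: 11.75
tool_pos: [0.587, 0.0713, 0.0687]
tool_rot: [-0.704, 0.71, -0.0, 0.0]
force: [0.4, 0.5, 5.2]
opening: 0.0495
```

```bash
python3 -m inch '[[[0,0,-0.005],[0,0,0]],[[0,0,-0.015],[0,0,0]],[[0,0,-0.03],[0,0,0]],[[0,0,-0.035],[0,0,0]],[[0,0,-0.03],[0,0,0]],[[-0.015,0.001,-0.02],[0,0,0]],[[-0.03,0.002,-0.005],[0,0,0]],[[-0.04,0.003,0],[0,0,0]],[[-0.045,0.003,0],[0,0,0]],[[-0.045,0.003,0],[0,0,0]],[[-0.04,0.003,0],[0,0,0]],[[-0.03,0.003,0],[0,0,0]],[[-0.0136,0.0012,0.01],[0,0,0]],[[0,0,0.025],[0,0,0]],[[0,0,0.035],[0,0,0]],[[0,0,0.035],[0,0,0]],[[0,0,0.02],[0,0,0]],[[0,0,0.007],[0,0,0]],[[0,0,0.003],[0,0,0]],[[0,0,0],[0,0,0]]]'
```

```text
clock: 14.25
tool_pos: [0.5704, 0.3303, 0.0744]
tool_rot: [-0.704, 0.71, -0.0, 0.001]
force: [0.1, 0.0, -3.7]
opening: 0.0498
```

```bash
python3 -m inch '[[[0,0,0.003],[0,0,0]],[[0,0,0.0015],[0,0,0]],[[0,0,0.001],[0,0,0]],[[0,0,0.0006],[0,0,0]],[[0,0,0],[0,0,0]],[[0,0,0],[0,0,0]]]'
```

```text
clock: 15.0
tool_pos: [0.5704, 0.3304, 0.0687]
tool_rot: [-0.704, 0.71, -0.0, 0.0]
force: [-3.3, -1.1, 11.7]
opening: 0.0496
```

```bash
python3 -m inch '[[[0,0,0],[0,0,0]],[[0,0,0],[0,0,0]],[[0,0,0],[0,0,0]],[[0,0,-0.02],[0,0,0]],[[0,0,-0.04],[0,0,0]],[[0,0,-0.04],[0,0,0]],[[0.01,0,-0.03],[0,0,0]],[[0.03,-0.001,0],[0,0,0]],[[0.045,-0.001,0],[0,0,0]],[[0.05,-0.001,0],[0,0,0]],[[0.05,-0.001,0],[0,0,0]],[[0.05,-0.001,0],[0,0,0]],[[0.05,-0.001,0],[0,0,0]],[[0.045,-0.001,0],[0,0,0]],[[0.03,-0.001,0],[0,0,0]],[[0.015,-0.0006,0],[0,0,0]],[[0.0074,0,0],[0,0,0]],[[0,0,0.01],[0,0,0]],[[0,0,0],[0,0,0]]]' 0.85
python3 - <<'E'
from h import *
c=cam('top');save(c,'top1.png')
P=cloud(c);z=P[...,2]
for n,z0,z1,xy,r in(('sqcap',.12,.13,(.372,.331),.03),('can',.106,.114,(.57,.33),.035),('amb',.128,.14,(.5755,-.052),.03),('jar',.05,.058,(.596,.008),.035),('vial',.046,.055,(.491,.097),.02),('dish',.028,.04,(.454,.387),.04)):
    m=(z>z0)&(z<z1)&(np.hypot(P[...,0]-xy[0],P[...,1]-xy[1])<r)
    p=P[m][:,:2].astype(np.float32)
    if len(p)>5: print(n,cv2.minEnclosingCircle(p),len(p))
E
```

```text
clock: 17.38
tool_pos: [0.5745, -0.0515, 0.1863]
tool_rot: [-0.704, 0.71, 0.001, -0.001]
force: [0.2, 0.2, 1.0]
opening: 0.0774
sqcap ((0.37242254614830017, 0.33073148131370544), 0.015441152267158031) 188
can ((0.5682121515274048, 0.32997363805770874), 0.026895025745034218) 413
vial ((0.4933280348777771, 0.10334751009941101), 0.008317091502249241) 15
dish ((0.4546544849872589, 0.3866916000843048), 0.026361478492617607) 402
```

View pics/top1.png

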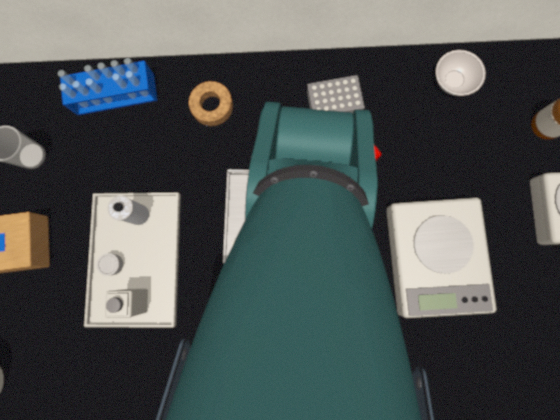

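The square bottle (119,304) and canister (122,208) stand upright in the tray and the dish (109,264) has not moved. Amber bottle next.

```bash
python3 -m inch '[[[0.0005,-0.0008,0.015],[0,0,0]],[[0,0,0.03],[0,0,0]],[[0,0,0.03],[0,0,0]],[[0,0,0.025],[0,0,0]],[[0,0,0.013],[0,0,0]],[[0,0,0.006],[0,0,0]],[[0,0,0],[0,0,0]]]'
python3 -m inch '[[[0,0,0],[0,0,0]],[[0,0,0],[0,0,0]],[[0,0,0],[0,0,0]],[[0,0,0],[0,0,0]],[[0,0,0],[0,0,0]],[[0,0,0],[0,0,0]]]' 0.2 25
```

```text
clock: 18.3
tool_pos: [0.5761, -0.0528, 0.0685]
tool_rot: [-0.704, 0.71, -0.0, 0.0]
force: [-0.4, 0.8, 0.1]
opening: 0.0774
clock: 19.05
tool_pos: [0.5763, -0.0529, 0.069]
tool_rot: [-0.704, 0.71, -0.0, 0.0]
force: [-0.8, 1.2, 6.9]
opening: 0.0573
```

```bash
python3 -m inch '[[[0,0,-0.005],[0,0,0]],[[0,0,-0.015],[0,0,0]],[[0,0,-0.03],[0,0,0]],[[0,0,-0.035],[0,0,0]],[[0,0,-0.03],[0,0,0]],[[-0.012,0.004,-0.02],[0,0,0]],[[-0.03,0.01,-0.005],[0,0,0]],[[-0.045,0.014,0],[0,0,0]],[[-0.055,0.017,0],[0,0,0]],[[-0.055,0.017,0],[0,0,0]],[[-0.055,0.017,0],[0,0,0]],[[-0.045,0.015,0],[0,0,0]],[[-0.03,0.01,0],[0,0,0]],[[-0.015,0.0052,0.01],[0,0,0]],[[0,0,0.025],[0,0,0]],[[0,0,0.035],[0,0,0]],[[0,0,0.035],[0,0,0]],[[0,0,0.02],[0,0,0]],[[0,0,0.008],[0,0,0]],[[0,0,0],[0,0,0]]]'
```

```text
clock: 21.55
tool_pos: [0.47, 0.2901, 0.0756]
tool_rot: [-0.704, 0.71, -0.0, 0.0]
force: [0.5, 0.4, -3.2]
opening: 0.0575
```

```bash
python3 -m inch '[[[0,0,0.003],[0,0,0]],[[0,0,0.002],[0,0,0]],[[0,0,0],[0,0,0]],[[0,0,0],[0,0,0]]]'
```

```text
clock: 22.05
tool_pos: [0.4699, 0.2901, 0.0707]
tool_rot: [-0.704, 0.71, -0.0, 0.0]
force: [1.1, 0.2, -3.9]
opening: 0.0569
```

```bash
python3 -m inch '[[[0,0,0.0012],[0,0,0]],[[0,0,0.0008],[0,0,0]],[[0,0,0],[0,0,0]],[[0,0,0],[0,0,0]]]'
```

```text
clock: 22.55
tool_pos: [0.47, 0.2902, 0.069]
tool_rot: [-0.704, 0.71, -0.0, 0.0]
force: [-2.0, -1.4, 8.4]
opening: 0.0574
```

```bash
python3 -m inch '[[[0,0,0],[0,0,0]],[[0,0,0],[0,0,0]],[[0,0,0],[0,0,0]],[[0,0,-0.02],[0,0,0]],[[0,0,-0.04],[0,0,0]],[[0,0,-0.04],[0,0,0]],[[0.01,-0.005,-0.03],[0,0,0]],[[0.03,-0.014,0],[0,0,0]],[[0.045,-0.02,0],[0,0,0]],[[0.05,-0.023,0],[0,0,0]],[[0.05,-0.023,0],[0,0,0]],[[0.045,-0.02,0],[0,0,0]],[[0.03,-0.014,0],[0,0,0]],[[0.0206,-0.0094,0],[0,0,0]],[[0,0,0.01],[0,0,0]],[[0,0,0],[0,0,0]]]' 0.85
python3 - <<'E'
from h import *
c=cam('wrist');save(c,'w2.png')
P=cloud(c);z=P[...,2]
m=(z>.048)&(z<.062)&(np.hypot(P[...,0]-.596,P[...,1]-.0085)<.045)
p=P[m][:,:2].astype(np.float32);print(cv2.minEnclosingCircle(p),cv2.minAreaRect(p),len(p),np.median(z[m]))
E
```

```text
clock: 24.55
tool_pos: [0.5947, 0.0091, 0.1876]
tool_rot: [-0.704, 0.71, 0.001, -0.001]
force: [-0.4, -0.1, -0.6]
opening: 0.0776
((0.5963616967201233, 0.008955738507211208), 0.027962258085608482) ((0.5967379808425903, 0.008748725056648254), (0.055074404925107956, 0.05439949408173561), 39.926025390625) 2122 0.05455949171806179
```

View pics/w2.png

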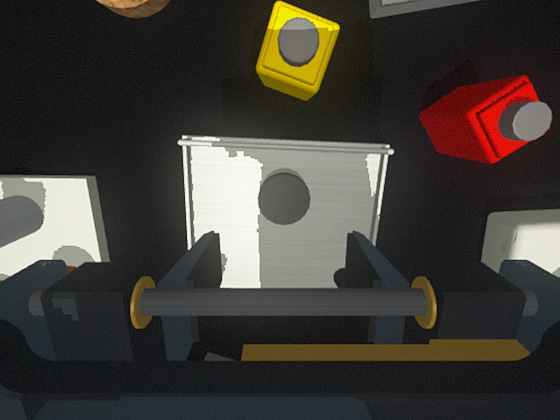

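The jar stands alone in the rack at (284,198).

```bash
python3 -m inch '[[[0,-0.0014,0.015],[0,0,0]],[[0,0,0.035],[0,0,0]],[[0,0,0.04],[0,0,0]],[[0,0,0.035],[0,0,0]],[[0,0,0.02],[0,0,0]],[[0,0,0.01],[0,0,0]],[[0,0,0.004],[0,0,0]],[[0,0,0],[0,0,0]]]'
python3 -m inch '[[[0,0,0],[0,0,0]],[[0,0,0],[0,0,0]],[[0,0,0],[0,0,0]],[[0,0,0],[0,0,0]],[[0,0,0],[0,0,0]],[[0,0,0],[0,0,0]]]' 0.2 25
```

```text
clock: 25.6
tool_pos: [0.5975, 0.0084, 0.03]
tool_rot: [-0.704, 0.71, -0.0, 0.0]
force: [-0.2, -0.2, 0.8]
opening: 0.0774
clock: 26.35
tool_pos: [0.5974, 0.0083, 0.0299]
tool_rot: [-0.704, 0.71, -0.0, 0.0]
force: [-1.9, 0.1, 5.5]
opening: 0.0552
```

```bash
python3 -m inch '[[[0,0,-0.005],[0,0,0]],[[0,0,-0.015],[0,0,0]],[[0,0,-0.03],[0,0,0]],[[0,0,-0.035],[0,0,0]],[[0,0,-0.025],[0,0,0]],[[0.012,0.004,-0.01],[0,0,0]],[[0.03,0.01,0],[0,0,0]],[[0.045,0.015,0],[0,0,0]],[[0.055,0.018,0],[0,0,0]],[[0.055,0.018,0],[0,0,0]],[[0.055,0.018,0],[0,0,0]],[[0.045,0.015,0],[0,0,0]],[[0.03,0.01,0],[0,0,0]],[[0.015,0.006,0],[0,0,0]],[[0.0043,0.002,0.005],[0,0,0]],[[0,0,0.015],[0,0,0]],[[0,0,0.015],[0,0,0]],[[0,0,0.005],[0,0,0]],[[0,0,0],[0,0,0]]]'
python3 - <<'E'
from h import *
c=cam('scene');save(c,'sc1.png')
E
```

```text
clock: 28.72
tool_pos: [0.478, -0.3364, 0.1088]
tool_rot: [-0.704, 0.71, 0.001, -0.0]
force: [-0.5, 0.4, -1.2]
opening: 0.0553
```

View pics/sc1.png

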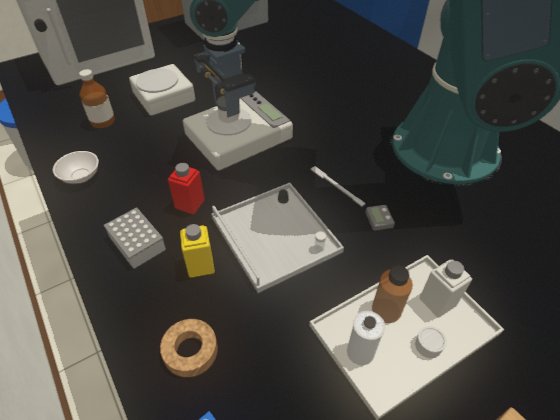

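The scene view shows all three containers upright in the tray: canister (366,338), amber (393,294) and square (446,286). The jar is held over the pan at (230,118). Lowering it now.

```bash
python3 -m inch '[[[0,0,0.004],[0,0,0]],[[0,0,0.003],[0,0,0]],[[0,0,0.0015],[0,0,0]],[[0,0,0.001],[0,0,0]],[[0,0,0],[0,0,0]],[[0,0,0],[0,0,0]]]'
```

```text
clock: 29.52
tool_pos: [0.478, -0.337, 0.1]
tool_rot: [-0.704, 0.71, -0.0, 0.0]
force: [-0.4, -1.1, -2.1]
opening: 0.0554
```

```bash
python3 -m inch '[[[0,0,0.001],[0,0,0]],[[0,0,0.0005],[0,0,0]],[[0,0,0],[0,0,0]],[[0,0,0],[0,0,0]]]'
```

```text
clock: 30.02
tool_pos: [0.4781, -0.337, 0.0989]
tool_rot: [-0.704, 0.71, -0.0, -0.0]
force: [-2.2, 2.2, 6.4]
opening: 0.0553
```

```bash
python3 -m inch '[[[0,0,0],[0,0,0]],[[0,0,0],[0,0,0]],[[0,0,0],[0,0,0]],[[0,0,-0.015],[0,0,0]],[[0,0,-0.035],[0,0,0]],[[0,0,-0.04],[0,0,0]],[[-0.01,-0.001,-0.02],[0,0,0]],[[-0.03,-0.004,0],[0,0,0]],[[-0.05,-0.006,0],[0,0,0]],[[-0.06,-0.008,0],[0,0,0]],[[-0.06,-0.008,0],[0,0,0]],[[-0.06,-0.008,0],[0,0,0]],[[-0.06,-0.008,0],[0,0,0]],[[-0.06,-0.008,0],[0,0,0]],[[-0.06,-0.008,0],[0,0,0]],[[-0.06,-0.008,0],[0,0,0]],[[-0.06,-0.008,0],[0,0,0]],[[-0.05,-0.006,0],[0,0,0]],[[-0.03,-0.004,0],[0,0,0]],[[-0.015,-0.002,0],[0,0,0]]]' 0.85
python3 -m inch '[[[0,0,0],[0,0,0]],[[0,0,0],[0,0,0]]]'
python3 - <<'E'
from h import *
c=cam('top');save(c,'top2.png')
P=cloud(c);z=P[...,2]
for n,z0,z1,xy,r in(('jar',.118,.13,(.478,-.337),.04),('pan',.0705,.078,(.478,-.337),.08),('sqcap',.12,.13,(.372,.331),.03),('vial',.046,.055,(.491,.097),.02),('dish',.028,.04,(.454,.387),.04)):
    m=(z>z0)&(z<z1)&(np.hypot(P[...,0]-xy[0],P[...,1]-xy[1])<r)
    p=P[m][:,:2].astype(np.float32)
    if len(p)>5: print(n,cv2.minEnclosingCircle(p),len(p))
E
```

```text
clock: 32.52
tool_pos: [0.5702, 0.3288, 0.2081]
tool_rot: [-0.704, 0.71, 0.0, -0.0]
force: [0.7, -0.4, -0.8]
opening: 0.0776
clock: 32.78
tool_pos: [0.5707, 0.3262, 0.2084]
tool_rot: [-0.704, 0.71, 0.0, -0.0]
force: [0.3, -0.6, -0.1]
opening: 0.0777
jar ((0.476972758769989, -0.3368401527404785), 0.028002841398119926) 669
pan ((0.4786142110824585, -0.3374157249927521), 0.06051383540034294) 1781
sqcap ((0.3720817565917969, 0.3298655152320862), 0.01553916186094284) 190
vial ((0.4910244345664978, 0.09694255888462067), 0.01148630678653717) 85
dish ((0.4538158178329468, 0.3873943090438843), 0.02580173686146736) 404
```

```bash
python3 -m inch '[[[-0.0042,0,0.015],[0,0,0]],[[0,0,0.035],[0,0,0]],[[0,0,0.035],[0,0,0]],[[0,0,0.03],[0,0,0]],[[0,0,0.017],[0,0,0]],[[0,0,0.0077],[0,0,0]],[[0,0,0],[0,0,0]]]'
python3 -m inch '[[[0,0,0],[0,0,0]],[[0,0,0],[0,0,0]],[[0,0,0],[0,0,0]],[[0,0,0],[0,0,0]],[[0,0,0],[0,0,0]],[[0,0,0],[0,0,0]]]' 0.2 25
```

```text
clock: 33.7
tool_pos: [0.5711, 0.3315, 0.0688]
tool_rot: [-0.704, 0.71, -0.0, 0.0]
force: [0.1, 0.5, 0.6]
opening: 0.0777
clock: 34.45
tool_pos: [0.5713, 0.3316, 0.0691]
tool_rot: [-0.704, 0.71, -0.0, 0.0]
force: [-0.9, -1.5, 5.5]
opening: 0.05
```

```bash
python3 -m inch '[[[0,0,-0.005],[0,0,0]],[[0,0,-0.015],[0,0,0]],[[0,0,-0.03],[0,0,0]],[[0,0,-0.035],[0,0,0]],[[0,0,-0.03],[0,0,0]],[[0.015,-0.001,-0.02],[0,0,0]],[[0.03,-0.002,-0.005],[0,0,0]],[[0.04,-0.003,0],[0,0,0]],[[0.045,-0.003,0],[0,0,0]],[[0.045,-0.003,0],[0,0,0]],[[0.04,-0.003,0],[0,0,0]],[[0.03,-0.002,0],[0,0,0]],[[0.0152,-0.0018,0.01],[0,0,0]],[[0,0,0.025],[0,0,0]],[[0,0,0.035],[0,0,0]],[[0,0,0.035],[0,0,0]],[[0,0,0.02],[0,0,0]],[[0,0,0.007],[0,0,0]],[[0,0,0],[0,0,0]],[[0,0,0],[0,0,0]]]'
```

```text
clock: 36.95
tool_pos: [0.5882, 0.0712, 0.0778]
tool_rot: [-0.704, 0.71, -0.001, 0.001]
force: [0.6, 0.1, -2.5]
opening: 0.0498
```

```bash
python3 -m inch '[[[0,0,0.004],[0,0,0]],[[0,0,0.0025],[0,0,0]],[[0,0,0.0012],[0,0,0]],[[0,0,0.0008],[0,0,0]],[[0,0,0],[0,0,0]],[[0,0,0],[0,0,0]]]'
```

```text
clock: 37.7
tool_pos: [0.5878, 0.0709, 0.069]
tool_rot: [-0.704, 0.71, -0.0, 0.0]
force: [-3.4, -2.6, 8.5]
opening: 0.0494
```

```bash
python3 -m inch '[[[0,0,0],[0,0,0]],[[0,0,0],[0,0,0]],[[0,0,0],[0,0,0]],[[0,0,-0.02],[0,0,0]],[[0,0,-0.04],[0,0,0]],[[0,0,-0.04],[0,0,0]],[[-0.01,0.006,-0.03],[0,0,0]],[[-0.03,0.016,0],[0,0,0]],[[-0.045,0.025,0],[0,0,0]],[[-0.05,0.027,0],[0,0,0]],[[-0.04,0.022,0],[0,0,0]],[[-0.03,0.016,0],[0,0,0]],[[-0.0133,0.0077,0],[0,0,0]],[[0,0,0.02],[0,0,0]],[[0,0,0.03],[0,0,0]],[[0,0,0],[0,0,0]],[[0,0,0],[0,0,0]]]' 0.85
```

```text
clock: 39.83
tool_pos: [0.4704, 0.2905, 0.1494]
tool_rot: [-0.704, 0.71, -0.0, 0.0]
force: [0.0, 0.6, -0.2]
opening: 0.0777
```

```bash
python3 -m inch '[[[0,0,0.015],[0,0,0]],[[0,0,0.03],[0,0,0]],[[0,0,0.02],[0,0,0]],[[0,0,0.01],[0,0,0]],[[0,0,0.0054],[0,0,0]],[[0,0,0],[0,0,0]]]'
python3 -m inch '[[[0,0,0],[0,0,0]],[[0,0,0],[0,0,0]],[[0,0,0],[0,0,0]],[[0,0,0],[0,0,0]],[[0,0,0],[0,0,0]],[[0,0,0],[0,0,0]]]' 0.2 25
```

```text
clock: 40.58
tool_pos: [0.4699, 0.2905, 0.068]
tool_rot: [-0.704, 0.71, -0.0, 0.0]
force: [0.9, -0.8, 0.1]
opening: 0.0781
clock: 41.32
tool_pos: [0.47, 0.2906, 0.0682]
tool_rot: [-0.704, 0.71, -0.0, 0.0]
force: [-0.2, -1.4, 7.4]
opening: 0.0571
```

```bash
python3 -m inch '[[[0,0,-0.005],[0,0,0]],[[0,0,-0.015],[0,0,0]],[[0,0,-0.03],[0,0,0]],[[0,0,-0.035],[0,0,0]],[[0,0,-0.035],[0,0,0]],[[0.012,-0.004,-0.025],[0,0,0]],[[0.03,-0.01,-0.005],[0,0,0]],[[0.045,-0.014,0],[0,0,0]],[[0.055,-0.017,0],[0,0,0]],[[0.055,-0.017,0],[0,0,0]],[[0.055,-0.017,0],[0,0,0]],[[0.045,-0.015,0],[0,0,0]],[[0.03,-0.01,0],[0,0,0]],[[0.0156,-0.0052,0],[0,0,0]],[[0,0,0.02],[0,0,0]],[[0,0,0.035],[0,0,0]],[[0,0,0.035],[0,0,0]],[[0,0,0.03],[0,0,0]],[[0,0,0.015],[0,0,0]],[[0,0,0],[0,0,0]]]'
```

```text
clock: 43.82
tool_pos: [0.575, -0.0523, 0.0818]
tool_rot: [-0.704, 0.71, 0.001, -0.001]
force: [-0.8, -0.8, -3.0]
opening: 0.0569
```

```bash
python3 -m inch '[[[0,0,0.006],[0,0,0]],[[0,0,0.004],[0,0,0]],[[0,0,0.002],[0,0,0]],[[0,0,0.001],[0,0,0]],[[0,0,0],[0,0,0]],[[0,0,0],[0,0,0]]]'
```

```text
clock: 44.58
tool_pos: [0.5759, -0.0531, 0.07]
tool_rot: [-0.704, 0.71, -0.0, 0.0]
force: [-0.6, 0.1, -2.9]
opening: 0.0572
```

```bash
python3 -m inch '[[[0,0,0.001],[0,0,0]],[[0,0,0.001],[0,0,0]],[[0,0,0],[0,0,0]],[[0,0,0],[0,0,0]]]'
```

```text
clock: 45.08
tool_pos: [0.576, -0.0531, 0.0683]
tool_rot: [-0.704, 0.71, -0.0, 0.0]
force: [-2.9, -0.0, 6.9]
opening: 0.057
```

```bash
python3 -m inch '[[[0,0,0],[0,0,0]],[[0,0,0],[0,0,0]],[[0,0,0],[0,0,0]],[[0,0,-0.02],[0,0,0]],[[0,0,-0.045],[0,0,0]],[[0,0,-0.045],[0,0,0]],[[-0.01,0.005,-0.03],[0,0,0]],[[-0.03,0.016,0],[0,0,0]],[[-0.045,0.024,0],[0,0,0]],[[-0.052,0.028,0],[0,0,0]],[[-0.052,0.028,0],[0,0,0]],[[-0.052,0.028,0],[0,0,0]],[[-0.052,0.028,0],[0,0,0]],[[-0.045,0.024,0],[0,0,0]],[[-0.03,0.016,0],[0,0,0]],[[-0.0145,0.0097,0],[0,0,0]],[[0,0,0.02],[0,0,0]],[[0,0,0.03],[0,0,0]],[[0,0,0],[0,0,0]],[[0,0,0],[0,0,0]]]' 0.85
```

```text
clock: 47.58
tool_pos: [0.3732, 0.3313, 0.159]
tool_rot: [-0.704, 0.71, -0.0, 0.0]
force: [0.5, 0.8, 0.8]
opening: 0.0773
```

```bash
python3 -m inch '[[[0,0,0.015],[0,0,0]],[[0,0,0.03],[0,0,0]],[[0,0,0.025],[0,0,0]],[[0,0,0.015],[0,0,0]],[[0,0,0.0072],[0,0,0]],[[0,0,0],[0,0,0]]]'
python3 -m inch '[[[0,0,0],[0,0,0]],[[0,0,0],[0,0,0]],[[0,0,0],[0,0,0]],[[0,0,0],[0,0,0]],[[0,0,0],[0,0,0]],[[0,0,0],[0,0,0]]]' 0.2 25
```

```text
clock: 48.32
tool_pos: [0.3727, 0.3313, 0.0657]
tool_rot: [-0.704, 0.71, 0.0, -0.0]
force: [-0.4, 1.0, -0.2]
opening: 0.0775
clock: 49.08
tool_pos: [0.3728, 0.3314, 0.0661]
tool_rot: [-0.704, 0.71, -0.0, 0.0]
force: [-0.4, -1.9, 6.8]
opening: 0.0543
```

```bash
python3 -m inch '[[[0,0,-0.005],[0,0,0]],[[0,0,-0.015],[0,0,0]],[[0,0,-0.03],[0,0,0]],[[0,0,-0.035],[0,0,0]],[[0,0,-0.035],[0,0,0]],[[0.012,-0.006,-0.025],[0,0,0]],[[0.03,-0.014,-0.005],[0,0,0]],[[0.045,-0.021,0],[0,0,0]],[[0.05,-0.024,0],[0,0,0]],[[0.05,-0.024,0],[0,0,0]],[[0.05,-0.024,0],[0,0,0]],[[0.045,-0.021,0],[0,0,0]],[[0.025,-0.012,0],[0,0,0]],[[0.0113,-0.005,0],[0,0,0]],[[0,0,0.02],[0,0,0]],[[0,0,0.03],[0,0,0]],[[0,0,0.03],[0,0,0]],[[0,0,0],[0,0,0]],[[0,0,0],[0,0,0]]]'
```

```text
clock: 51.45
tool_pos: [0.5212, 0.012, 0.1369]
tool_rot: [-0.704, 0.71, -0.0, 0.0]
force: [0.4, 0.6, -1.8]
opening: 0.0539
```

```bash
python3 -m inch '[[[0,0,0.012],[0,0,0]],[[0,0,0.025],[0,0,0]],[[0,0,0.018],[0,0,0]],[[0,0,0.008],[0,0,0]],[[0,0,0.004],[0,0,0]],[[0,0,0.0015],[0,0,0]],[[0,0,0.001],[0,0,0]],[[0,0,0],[0,0,0]],[[0,0,0],[0,0,0]]]'
```

```text
clock: 52.58
tool_pos: [0.5209, 0.0116, 0.0664]
tool_rot: [-0.704, 0.71, -0.0, 0.0]
force: [-0.7, -0.4, -1.9]
opening: 0.0542
```

```bash
python3 -m inch '[[[0,0,0.0007],[0,0,0]],[[0,0,0],[0,0,0]],[[0,0,0],[0,0,0]]]'
```

```text
clock: 52.95
tool_pos: [0.5209, 0.0115, 0.0659]
tool_rot: [-0.704, 0.71, -0.0, 0.0]
force: [-2.3, -1.9, 7.8]
opening: 0.0539
```

```bash
python3 -m inch '[[[0,0,0],[0,0,0]],[[0,0,0],[0,0,0]],[[0,0,0],[0,0,0]],[[0,0,-0.02],[0,0,0]],[[0,0,-0.045],[0,0,0]],[[0,0,-0.05],[0,0,0]],[[0,0,-0.045],[0,0,0]],[[-0.03,0,-0.02],[0,0,0]],[[-0.05,0,0],[0,0,0]],[[-0.055,0,0],[0,0,0]],[[-0.055,0,0],[0,0,0]],[[-0.055,0,0],[0,0,0]],[[-0.055,0,0],[0,0,0]],[[-0.055,0,0],[0,0,0]],[[-0.03,0,0],[0,0,0]],[[-0.01,0,0],[0,0,0]],[[0,0,0],[0,0,0]],[[0,0,0],[0,0,0]]]' 0.85
python3 - <<'E'
from h import *
c=cam('top');save(c,'top3.png');save(cam('scene'),'sc3.png')
P=cloud(c);z=P[...,2]
for n,z0,z1,xy,r in(('sq',.095,.108,(.52,.011),.045),('sqcap',.12,.13,(.52,.011),.03),('can',.106,.114,(.585,.071),.035),('amb',.128,.14,(.5755,-.052),.03),('jar',.118,.13,(.478,-.337),.04),('vial',.046,.055,(.491,.097),.02),('dish',.028,.04,(.454,.387),.04)):
    m=(z>z0)&(z<z1)&(np.hypot(P[...,0]-xy[0],P[...,1]-xy[1])<r)
    p=P[m][:,:2].astype(np.float32)
    if len(p)>5: print(n,cv2.minEnclosingCircle(p),cv2.minAreaRect(p)[2],len(p))
E
```

```text
clock: 55.2
tool_pos: [0.5243, 0.4055, 0.2454]
tool_rot: [-0.704, 0.711, -0.0, -0.0]
force: [1.2, -0.6, 0.3]
opening: 0.0776
sq ((0.5199515223503113, 0.011362152174115181), 0.035999491810798645) 89.41425323486328 289
sqcap ((0.5196323394775391, 0.010764507576823235), 0.014964805915951729) 44.58344268798828 175
can ((0.5844013690948486, 0.07019151002168655), 0.026379907503724098) 89.079345703125 418
amb ((0.5750271081924438, -0.05350877344608307), 0.01688448153436184) 71.18953704833984 224
jar ((0.47593700885772705, -0.3367513418197632), 0.02876206301152706) 58.57079315185547 665
vial ((0.4913273751735687, 0.09690135717391968), 0.011320168152451515) 89.73260498046875 85
dish ((0.4543994963169098, 0.3867555558681488), 0.025900516659021378) 14.36936092376709 404
```

View pics/top3.png

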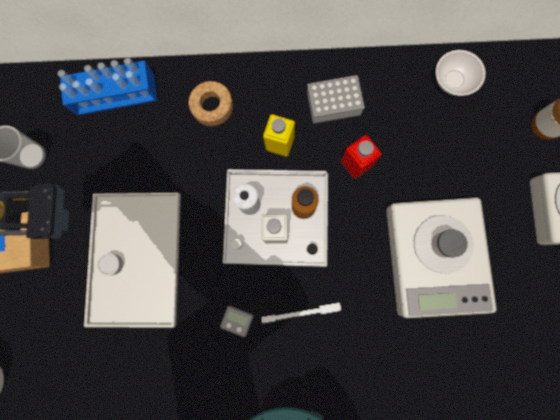

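View pics/sc3.png

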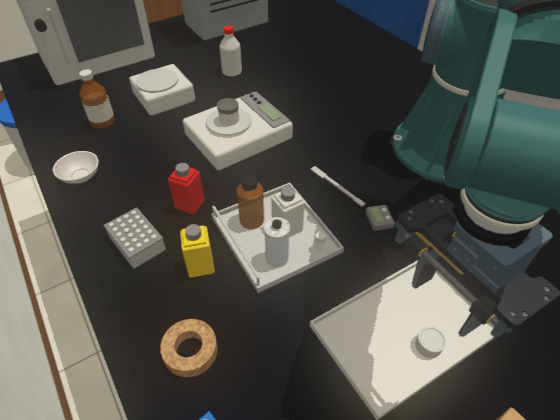

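The canister (246,197), amber (305,200) and square (274,227) are back in the rack, and the jar is on the pan at (453,243), displaced in the picture by its height. The robot is clear of everything.

```bash
python3 -c "
from bench import order;print(order.sign_off())"
```

```text
the job is handed in; nothing more can be done
None
```

The job is done and handed in at about 55 s of the 144 s allowed. I moved the square bottle, canister and amber bottle into the tray and set the jar on the balance pan. Then I put the canister, amber bottle and square bottle back in that order. Each was lowered until contact showed in the wrist force (15 N or less) before I let go.

The last overhead and scene pictures, taken just before handing in, showed:
- **Containers:** all three stand upright, within about 1.5 mm of their starting places.
- **Jar:** about 1–2 mm from the pan centre.
- **Vial and dish:** within 1 mm of where they started.
- **Robot:** clear of everything, with the gripper open.

No check failed. Repeated camera readings of the same thing differed by 1–2 mm, which matches the stated calibration.

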